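# Sort stripped espresso machine parts into their trays

### The arm

A 6-joint arm with a two-finger parallel gripper is mounted at the origin on the work surface. World frame = base frame: x ahead of the robot, y to its left, z up, the work surface at z = 0. Lengths are in m, angles in rad, forces in N, time in s.
With the tool pointing down it reaches from about 0.375 to 0.975 m from the base axis. Payload 3.8 kg.
Tool frame: the origin (TCP) lies at the very end of the fingers, on their centre line; the grasp point (between the pads) lies 19 mm behind it; z points along the fingers, y is the direction in which the jaws open and shut (so a half turn about z gives the same grasp; the last joint's range is limited). The gripper opens to 85 mm and grips with 20 to 120 N. Pads are 22 mm wide; open, the fingers measure 114 mm over their backs; the gripper's body (76 mm by 85 mm) begins 54 mm behind the grasp point. The pads swing forward as they close: fully open they stand 13 mm farther back than shut.
Start: joints at [1.287, 0.264, 1.604, -0, 1.274, -0.037], TCP at [0.165, 0.655, 0.231] pointing down, gripper open.
Joint ranges: [-2.63, 2.63], [-0.94, 2.18], [0.31, 2.57], [-1.31, 4.45], [0, 2.66], [-2.55, 2.55]. Speed limits (rad/s): [2.57, 2.57, 3.14, 3.14, 3.14, 3.14].

### API

Orientations are given as a rotation vector (axis times angle).
In Python, from workcell import read_state, read_camera, camera_info, finish_job gives the robot as it stands. The module is installed in compiled form; this text tells all that it offers.
- The arm moves only by the tool play_rows, never from a script. Its argument "motion" is a list of rows, each a list of 5 numbers: the shift along the tool's x, y, z in units of 1000 mm (1.0 is 1000 mm), then the turn about the tool's z in units of 2 pi rad (1.0 is 2 pi rad), then the finger opening in mm, from 0 to 85.4. A call has 1 to 5 rows; each row shifts and turns the commanded pose from where the row before left it, along the tool's axes as they then stand; what a row does not reach is not made up. A row lasts 1/8 s, in which the tool goes at most 62.5 mm and 10.7 degrees, less where a joint would pass 70% of its speed; a pose out of reach is approached as far as the arm can. A call with a number of a shift or a turn outside -1 to 1 is refused whole. A call with a gripper value outside its range is refused whole. The fingers move at their own pace and stop on an object; "squeeze" is the grip in N (left out, the last holds). Time passes only in rows, so rows that do not move let the fingers close. It gives the time, the measured TCP pose, the force and the opening at its end, in the units of the state.
- read_state(): the state, without advancing time (a new reading comes with each control period).
- read_camera(name): name is "scene" or "side" or "wrist"; returns the picture (480x640x3 uint8, red, green, blue); there is no depth.
- camera_info(name): a dict with "intrinsics" (3x3 intrinsics, pixels), "dist_coeffs" ([k1, k2, p1, p2, k3] as OpenCV has them; the pictures are not rectified), "pose" (4x4, takes a point from camera to world coordinates). Camera axes: x right, y down, z forward; pixel columns grow to the right and rows downward; lengths in m; the calibration is good to about 2 mm. A picture is of the moment at which its call begins: read the wrist's pose just before it. camera_info takes no time and is no camera call; for the wrist camera it gives the pose at the moment of the call.
- finish_job(): hands the job in, once; it reports no verdict.
The state is a dict: "time": time; "q": joint angles; "joint_vel": joint speeds; "joint_torque": joint torques, N m; "tool_pos": TCP position; "tcp_rot": TCP orientation; "wrist_force": force on the tool from outside, world axes, zero at the start; "torque": the same for the moment, N m; "width": opening from 0.0 (shut) to 1.0 (fully open).
Only numpy, scipy, OpenCV 4.12 (cv2) and the standard library are available. Lean on these libraries where they do the work, as an engineer would, in place of code of your own. Each camera call takes 0.05 s, during which the arm holds its last target. There are 200 camera calls.

### The job

Sort the parts taken off the espresso machine into their trays, one part to a bay, each standing upright and flat on the floor of its bay: the two brass valves in the blue tray, the two black knobs in the yellow tray and the pressure gauge in the red tray. Handle the gauge gently, without dropping it or tipping it over, and leave the coffee cup that stands among the parts where it is.

Things in the scene. Friction and masses are not known exactly. Their poses are not given: they have to be found in the camera images.
- valve_plain: Standing upright, brass boiler valve with an all-brass top. Hexagonal brass foot 34 across flats (39 across corners), 14 high; above it a round brass body 26 in diameter from 14 to 40 above the underside, the best place to grip; on top an 18 diameter cap from 40 to 52, brass like the rest. Total height 52, about 140 g. Origin: centre of the underside; z up along its axis. Sizes in mm.
- valve_black: Standing upright, brass boiler valve with a black top. Hexagonal brass foot 34 across flats (39 across corners), 14 high; above it a round brass body 26 in diameter from 14 to 40 above the underside, the best place to grip; on top an 18 diameter cap from 40 to 52, black plastic. Total height 52, about 140 g. Origin: centre of the underside; z up along its axis. Sizes in mm.
- knob_red: Standing on its collar, black steam-tap knob with a red top. Round steel collar 36 in diameter from 0 to 12 above the underside, then the black grip 44 in diameter (grip it here) from 12 to 34, with shallow ribs that do not matter; a red disc 26 in diameter on top. Total height 36, about 70 g. Origin: centre of the underside; z up along its axis. Sizes in mm.
- knob_blue: Standing on its collar, black water-tap knob with a blue top. Round steel collar 36 in diameter from 0 to 12 above the underside, then the black grip 44 in diameter (grip it here) from 12 to 34, with shallow ribs that do not matter; a blue disc 26 in diameter on top. Total height 36, about 70 g. Origin: centre of the underside; z up along its axis. Sizes in mm.
- gauge: Pressure gauge standing on its brass collar, white glass-covered dial facing up. Collar 36 in diameter from 0 to 12 above the underside, then the round steel case 50 in diameter (grip it here) from 12 to 36. Total height 37, about 120 g. Origin: centre of the underside; z up through the dial. Sizes in mm.
- tray_blue: Low blue plastic tray fixed to the bench (it does not move), with two square bays side by side along its own y axis. Outside 76 (x) by 147 (y), rim and dividing rib 9 high and 5 thick, bay floor 3 above the bench; each bay is 66 by 66 inside, bay centres at y = +35.5 and y = -35.5 mm, x = 0. Origin: centre of the tray's underside; z up. It lies turned by up to 0.3 rad from the world axes. Sizes in mm.
- tray_yellow: Low yellow plastic tray fixed to the bench (it does not move), with two square bays side by side along its own y axis. Outside 76 (x) by 147 (y), rim and dividing rib 9 high and 5 thick, bay floor 3 above the bench; each bay is 66 by 66 inside, bay centres at y = +35.5 and y = -35.5 mm, x = 0. Origin: centre of the tray's underside; z up. It lies turned by up to 0.3 rad from the world axes. Sizes in mm.
- tray_red: Low red plastic tray fixed to the bench (it does not move), with one square bay. Outside 76 by 76, rim 9 high and 5 thick, bay floor 3 above the bench; bay 66 by 66 inside, its centre at x = y = 0. Origin: centre of the tray's underside; z up. Turned by up to 0.3 rad from the world axes. Sizes in mm.
- cup: White espresso cup, open top, 60 across the rim, 55 high, loose, standing among the parts; not to be moved. Origin: centre of the underside; z up. Sizes in mm.

How it is judged:
By the outcome, as a careful person would: the job done as asked, in the order asked, and still so for the second after the job is handed in, with the robot touching nothing.
It also fails if it takes over 125 s, if anything falls off the work surface, if the arm or the gripper's body presses on something with over 40 N, if the wrist force passes 120 N, or if a joint passes its speed limit or range.

## Working session

There is one attempt and no reset: what is moved stays moved. The work goes in short steps, Python scripts to look and compute and a tool call to move; the robot and the scene stay as the last step left them, time stands still between calls to the robot, and variables do not carry over. Pictures are saved under pics/ and viewed, about 12 in all and at most 16, crops included, and the job is handed in when it is done.

Besides the shell and the picture viewer there is one more tool, called after ">>>" as name(argument=value, ...) on one line, values as JSON. play_rows: Moves the arm, as the interface text tells. Shifts and turns lie within -1 to 1; 1 stands for 1000 mm of shift or 2 pi rad of turn. Its arguments: {"type":"object","properties":{"motion":{"type":"array","items":{"type":"array","items":{"type":"number"}}},"squeeze":{"type":"number"}},"required":["motion"]}

```bash
mkdir -p pics; ls; cat > h.py <<'E'
import numpy as np, cv2
from workcell import read_state, read_camera, camera_info
def snap(n,f):
    i=camera_info(n); im=read_camera(n); cv2.imwrite(f'pics/{f}.png',im[:,:,::-1]); np.savez(f'pics/{f}.npz',im=im,K=i['intrinsics'],d=i['dist_coeffs'],T=i['pose']); return im
def cast(f,px,z):
    a=np.load(f'pics/{f}.npz'); T=a['T']
    p=cv2.undistortPoints(np.array(px,float).reshape(-1,1,2),a['K'],a['d']).reshape(-1,2)
    r=np.c_[p,np.ones(len(p))]@T[:3,:3].T
    return T[:3,3]+r*((z-T[2,3])/r[:,2])[:,None]
E
python3 - <<'E'
from h import *
print(read_state())
for n in ['scene','side','wrist']: snap(n,n+'0'); i=camera_info(n); print(n,np.round(i['pose'],3).tolist())
E
```

```text
pics
{'time': 0.0, 'q': array([ 1.28707594e+00,  2.64752922e-01,  1.60538564e+00, -1.09596351e-05,
        1.27374526e+00, -3.69187151e-02]), 'joint_vel': array([ 1.65368319e-03,  2.76164161e-04, -2.46902134e-04, -6.38983940e-04,
        9.02431150e-04, -8.77366506e-05]), 'joint_torque': array([ 1.54883863e-03, -5.15124357e+01, -3.67306387e+01,  2.25195040e-04,
        1.28374898e-02,  2.71779314e-06]), 'tool_pos': array([0.16471178, 0.65381906, 0.22995594]), 'tcp_rot': array([-0.38664299, -3.1173492 ,  0.00355502]), 'wrist_force': array([-0.61615299, -0.42431188, -1.06278143]), 'torque': array([ 0.02693935,  0.02172468, -0.03197378]), 'width': 0.9988867329857465}
scene [[0.703, 0.559, -0.439, 0.923], [0.711, -0.568, 0.416, -0.369], [-0.017, -0.605, -0.796, 0.754], [0.0, 0.0, 0.0, 1.0]]
side [[0.866, -0.285, 0.412, 0.149], [-0.501, -0.501, 0.706, -0.68], [0.005, -0.817, -0.576, 0.562], [0.0, 0.0, 0.0, 1.0]]
wrist [[0.244, 0.932, 0.27, 0.097], [0.97, -0.234, -0.07, 0.672], [-0.002, 0.278, -0.96, 0.373], [0.0, 0.0, 0.0, 1.0]]
```

View pics/scene0.png

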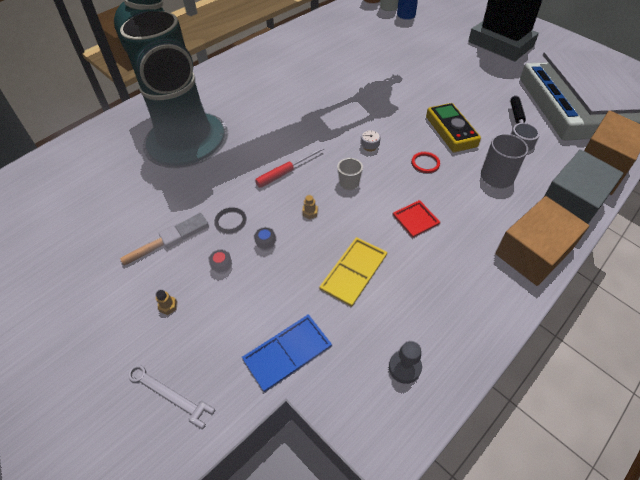

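View pics/side0.png

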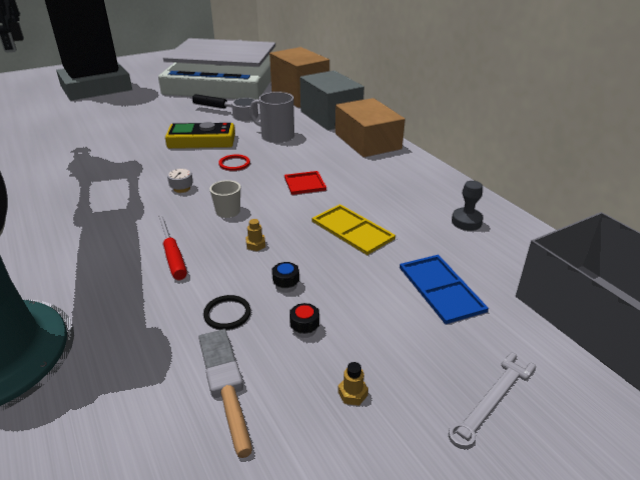

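The scene view shows valve_black (166,302), knob_red (220,261), knob_blue (265,237), valve_plain (310,207), the cup (349,173) and the gauge (370,140). It also shows the blue tray (288,352), yellow tray (354,271) and red tray (416,218). The side view shows the same things: valve_black (353,383), knobs (304,318) and (286,273), valve_plain (255,235), cup (226,198), gauge (180,180).

```bash
cat > m0.py <<'E'
from h import *
def comp(f,lo,hi,seed):
    im=np.load(f'pics/{f}.npz')['im']; h=cv2.cvtColor(im,cv2.COLOR_RGB2HSV)
    m=cv2.inRange(h,np.array(lo),np.array(hi))
    if lo[0]==0 and hi[0]<=8: m|=cv2.inRange(h,np.array((172,)+lo[1:]),np.array((180,)+hi[1:]))
    n,l,s,c=cv2.connectedComponentsWithStats(m)
    k=min((i for i in range(1,n) if s[i,4]>=25),key=lambda i:np.hypot(*(c[i]-seed)))
    return (l==k).astype(np.uint8),c[k],s[k,4]
R=((0,120,60),(8,255,255));B=((105,120,50),(130,255,255));Y=((20,150,80),(35,255,255));G=((10,90,40),(28,255,255));W=((0,0,185),(180,60,255));D=((0,0,0),(180,255,45))
if __name__=='__main__':
    for n,c,s1,s2 in [('blue',B,(288,352),(442,287)),('yellow',Y,(354,271),(353,229)),('red',R,(416,218),(305,182))]:
        for f,s in [('scene0',s1),('side0',s2)]:
            m,ce,ar=comp(f,*c,s)
            ct=max(cv2.findContours(m,0,cv2.CHAIN_APPROX_NONE)[0],key=cv2.contourArea)
            P=cast(f,ct.reshape(-1,2),0.008)[:,:2]*1000
            (x,y),(w,h),a=cv2.minAreaRect(P.astype(np.float32)); 
            print(n,f,ar,'c',round(x,1),round(y,1),'size',round(w,1),round(h,1),'long axis deg',round(a if w>h else a+90,1))
    for n,c,z,s1,s2 in [('kred',R,.036,(220,257),(304,312)),('kblue',B,.036,(265,234),(286,270)),('vplain',G,.026,(310,207),(255,235)),('vblack',G,.02,(166,302),(353,383)),('vblackcap',D,.048,(162,294),(354,370)),('gauge',W,.037,(370,136),(180,175)),('cup',W,.045,(349,168),(226,192))]:
        for f,s in [('scene0',s1),('side0',s2)]:
            m,ce,ar=comp(f,*c,s); print(n,f,ar,np.round(ce,1),np.round(cast(f,[ce],z)[0]*1000,1))
E
python3 m0.py
```

```text
blue scene0 3195 c 649.8 -209.5 size 147.3 78.0 long axis deg 81.5
blue side0 3104 c 644.1 -211.3 size 153.4 80.5 long axis deg 81.2
yellow scene0 2161 c 616.6 5.0 size 75.4 147.0 long axis deg 102.5
yellow side0 1996 c 610.6 2.1 size 82.1 152.4 long axis deg 102.7
red scene0 952 c 621.4 202.9 size 79.0 78.4 long axis deg 74.9
red side0 736 c 616.1 198.2 size 89.3 77.1 long axis deg 74.8
kred scene0 96 [218.6 256.7] [ 412.8 -179.8   36. ]
kred side0 214 [304.  311.3] [ 410.1 -180.3   36. ]
kblue scene0 85 [263.9 233.9] [434. -77.  36.]
kblue side0 163 [285.  268.1] [431.3 -77.5  36. ]
vplain scene0 149 [309.6 205.3] [438.2  50.9  26. ]
vplain side0 455 [254.7 236. ] [431.2  41.9  26. ]
vblack scene0 226 [166.1 304. ] [ 418.  -316.3   20. ]
vblack side0 718 [352.7 388.8] [ 403.9 -321.1   20. ]
vblackcap scene0 27 [148.1 100.8] [-158.4   -9.4   48. ]
vblackcap side0 176 [353.9 369.8] [ 407.9 -315.7   48. ]
gauge scene0 124 [370.7 135.4] [385.3 316.1  37. ]
gauge side0 121 [179.6 172.8] [383.8 314.1  37. ]
cup scene0 124 [370.7 135.4] [391.3 308.5  45. ]
cup side0 121 [179.6 172.8] [380.3 299.   45. ]
```

```bash
cat >> h.py <<'E'
from scipy.spatial.transform import Rotation as Ro
def plan(p,R,tgt,th,n=None):
    """rows (tool axes, units of play_rows) from pose p,R to tgt (m), tool y at angle th; prints them"""
    d=np.array(tgt)-p; y=R[:,1]; a=(np.arctan2(y[1],y[0])-th+np.pi)%(2*np.pi)-np.pi
    n=n or max(1,int(np.ceil(max(np.linalg.norm(d)/.060,abs(a)/np.radians(10.5)))))
    for k in range(n):
        print(np.round([*(R.T@(d/n)),a/n/2/np.pi],4).tolist()); R=R@Ro.from_rotvec([0,0,a/n]).as_matrix()
    return R
def go(tgt,th=0,n=None):
    s=read_state(); R=Ro.from_rotvec(s['tcp_rot']).as_matrix(); print(np.round(s['tool_pos']*1000,1),'t',s['time']); plan(s['tool_pos'],R,tgt,th,n)
E
python3 - <<'E'
from h import *
print('clutter z0: ring L/R/bottom, trowel tip, handle, sdriver handle,tip, wrench, rod'); print(np.round(cast('scene0',[(214,220),(246,220),(231,234),(208,222),(122,258),(258,183),(325,150),(132,370),(210,425)],0.0)[:,:2]*1000))
print('cup',np.round(cast('scene0',[(350,165),(339,166),(362,166)],0.055)*1000), np.round(cast('side0',[(226,188)],0.055)*1000))
go([.435,.047,.150])
E
```

```text
clutter z0: ring L/R/bottom, trowel tip, handle, sdriver handle,tip, wrench, rod
[[ 297. -117.]
 [ 350.  -65.]
 [ 357. -114.]
 [ 292. -130.]
 [ 238. -324.]
 [ 279.   28.]
 [ 312.  225.]
 [ 476. -437.]
 [ 655. -390.]]
cup [[434. 186.  55.]
 [419. 165.  55.]
 [457. 203.  55.]] [[434. 177.  55.]]
[164.7 654.  230.2] t 0.15
[-0.0342, -0.0435, 0.0068, 0.0176]
[-0.0388, -0.0395, 0.0068, 0.0176]
[-0.0429, -0.035, 0.0068, 0.0176]
[-0.0465, -0.0301, 0.0068, 0.0176]
[-0.0495, -0.0248, 0.0068, 0.0176]
[-0.0519, -0.0192, 0.0068, 0.0176]
[-0.0537, -0.0133, 0.0068, 0.0176]
[-0.0549, -0.0073, 0.0068, 0.0176]
[-0.0553, -0.0012, 0.0068, 0.0176]
[-0.0551, 0.0049, 0.0068, 0.0176]
[-0.0543, 0.0109, 0.0068, 0.0176]
[-0.0527, 0.0168, 0.0068, 0.0176]
```

>>> play_rows(motion=[[-0.0342, -0.0435, 0.0068, 0.0176, 85], [-0.0388, -0.0395, 0.0068, 0.0176, 85], [-0.0429, -0.035, 0.0068, 0.0176, 85], [-0.0465, -0.0301, 0.0068, 0.0176, 85], [-0.0495, -0.0248, 0.0068, 0.0176, 85]], squeeze=40)

```text
time: 0.78
tool_pos: [0.2777, 0.3998, 0.1968]
tcp_rot: [1.227, 2.892, -0.0]
wrist_force: [0.3, -0.2, -0.5]
width: 0.996
```

>>> play_rows(motion=[[-0.0519, -0.0192, 0.0068, 0.0176, 85], [-0.0537, -0.0133, 0.0068, 0.0176, 85], [-0.0549, -0.0073, 0.0068, 0.0176, 85], [-0.0553, -0.0012, 0.0068, 0.0176, 85], [-0.0551, 0.0049, 0.0068, 0.0176, 85]])

```text
time: 1.4
tool_pos: [0.3899, 0.147, 0.1631]
tcp_rot: [1.97, 2.446, 0.001]
wrist_force: [1.1, -0.1, 0.1]
width: 0.993
```

>>> play_rows(motion=[[-0.0543, 0.0109, 0.0068, 0.0176, 85], [-0.0527, 0.0168, 0.0068, 0.0176, 85], [0, 0, 0, 0, 85], [0, 0, 0, 0, 85]])

```text
time: 1.9
tool_pos: [0.4339, 0.0474, 0.1494]
tcp_rot: [-2.225, -2.217, 0.001]
wrist_force: [0.8, 0.4, 0.7]
width: 0.996
```

```bash
python3 - <<'E'
from h import *
go([.435,.047,.150]); print(np.round(read_state()['tcp_rot'],3)); snap('wrist','w1')
E
```

```text
[433.9  47.4 149.4] t 1.9
[-0.0004, 0.0011, -0.0006, -0.0006]
[-2.225e+00 -2.217e+00  1.000e-03]
```

View pics/w1.png

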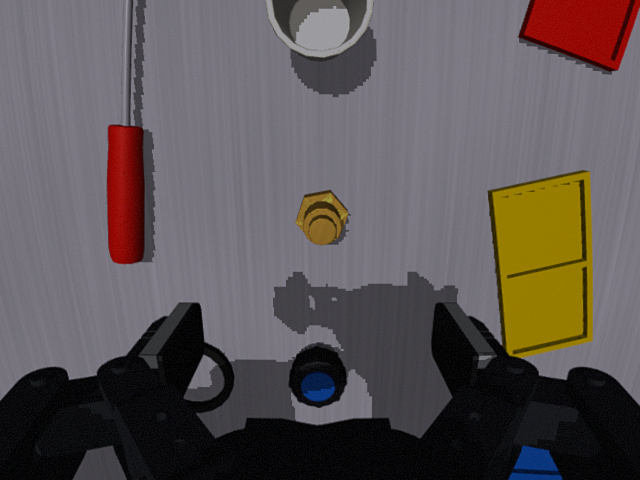

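The wrist view shows valve_plain with its cap top at about (322,232). Its hex foot is at (322,210), the blue knob at (318,385), and the cup is at the top.

```bash
python3 - <<'E'
from h import *
from m0 import *
m,c,a=comp('w1',*G,(322,215)); x,y,w,h=cv2.boundingRect(m); print(c,a,(x,y,w,h))
print(np.round(cast('w1',[(322,232)],.052)*1000,1), 'foot top/bottom extremes', np.round(cast('w1',[(322,y),(x,215),(x+w,215)],.014)*1000,1))
m,c,a=comp('w1',*B,(318,387)); print('kblue',a,c,np.round(cast('w1',[c],.036)*1000,1))
m,c,a=comp('w1',*Y,(540,260)); ct=max(cv2.findContours(m,0,1)[0],key=cv2.contourArea)
P=cast('w1',ct.reshape(-1,2),.008)[:,:2]*1000; print(cv2.minAreaRect(P.astype(np.float32)))
E
```

```text
[321.35594887 217.16666667] 2034 (296, 190, 52, 55)
[[438.   53.5  52. ]] foot top/bottom extremes [[438.4  74.   14. ]
 [419.6  55.9  14. ]
 [457.2  55.8  14. ]]
kblue 781 [317.53649168 386.65172855] [[434.8 -74.2  36. ]]
((616.5400390625, 8.498703002929688), (76.31855010986328, 147.8202362060547), 12.538459777832031)
```

>>> play_rows(motion=[[0.005, 0.004, 0.05, 0, 70], [0, 0, 0.05, 0, 70], [0, 0, 0.024, 0, 70], [0, 0, 0.01, 0, 70], [0, 0, 0, 0, 70]])

```text
time: 2.58
tool_pos: [0.438, 0.0533, 0.0157]
tcp_rot: [-2.222, -2.22, 0.001]
wrist_force: [0.2, 0.3, -0.2]
width: 0.82
```

>>> play_rows(motion=[[0, 0, 0, 0, 15], [0, 0, 0, 0, 15], [0, 0, 0, 0, 15], [0, 0, 0, 0, 15], [0, 0, 0, 0, 15]])

```text
time: 3.2
tool_pos: [0.4392, 0.0525, 0.0169]
tcp_rot: [2.224, 2.217, 0.002]
wrist_force: [-2.2, 1.5, 6.5]
width: 0.29
```

```bash
python3 - <<'E'
from h import *
s=read_state(); print(s['tool_pos'],s['width'],s['wrist_force']); snap('side','s1')
snap('wrist','w2')
cv2.imwrite('pics/c1.png',np.hstack([cv2.resize(cv2.imread('pics/s1.png')[120:320,100:400],(400,267)),cv2.resize(cv2.imread('pics/w2.png'),(356,267))]))
E
```

```text
[0.43924618 0.05248608 0.0169048 ] 0.29048321693476015 [-2.20983646  1.51366367  6.47856393]
```

View pics/c1.png

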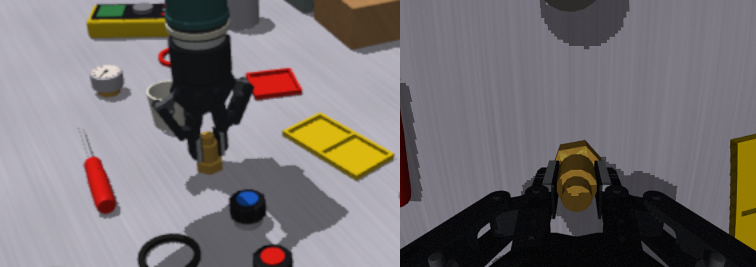

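Valve_plain is between the jaws in both views, and the width reading of 24.8 mm fits the 26 mm body. Next I lift it and carry it to the blue tray.

>>> play_rows(motion=[[0, 0, -0.03, 0, 15], [0, 0, -0.05, 0, 15], [-0.03, 0.03, -0.01, 0, 15], [-0.04, 0.04, 0, 0, 15], [-0.04, 0.04, 0, 0, 15]])

```text
time: 3.92
tool_pos: [0.5491, -0.0591, 0.1063]
tcp_rot: [2.224, 2.218, 0.001]
wrist_force: [0.5, 1.0, -1.5]
width: 0.289
```

>>> play_rows(motion=[[-0.04, 0.04, 0, 0, 15], [-0.04, 0.035, 0, 0, 15], [-0.036, 0.03, 0, 0, 15], [0, 0, 0, 0, 15], [0, 0, 0, 0, 15]])

```text
time: 4.55
tool_pos: [0.6516, -0.1741, 0.1048]
tcp_rot: [-2.224, -2.216, 0.001]
wrist_force: [-0.7, 0.1, -1.4]
width: 0.287
```

```bash
cat > blue.py <<'E'
import sys
from m0 import *
# tray outline in wrist view f with seed (colour by arg)
def tray(f,c,seed):
    m,ce,a=comp(f,*c,seed); ct=np.vstack(cv2.findContours(m,0,1)[0]); P=cast(f,ct.reshape(-1,2),.008)[:,:2]*1000
    return cv2.minAreaRect(P.astype(np.float32)),a
E
python3 - <<'E'
from h import *
s=read_state(); print(s['tool_pos'],s['width'],s['wrist_force']); snap('wrist','w3'); snap('side','s3')
cv2.imwrite('pics/c2.png',np.hstack([cv2.resize(cv2.imread('pics/s3.png')[100:400,250:550],(360,360)),cv2.resize(cv2.imread('pics/w3.png'),(440,330),).__class__(0) if 0 else cv2.copyMakeBorder(cv2.resize(cv2.imread('pics/w3.png'),(440,330)),0,30,0,0,0)]))
E
```

```text
[ 0.65164413 -0.17405943  0.10482309] 0.2866931549950225 [-0.73700002  0.14368901 -1.41616151]
```

View pics/c2.png

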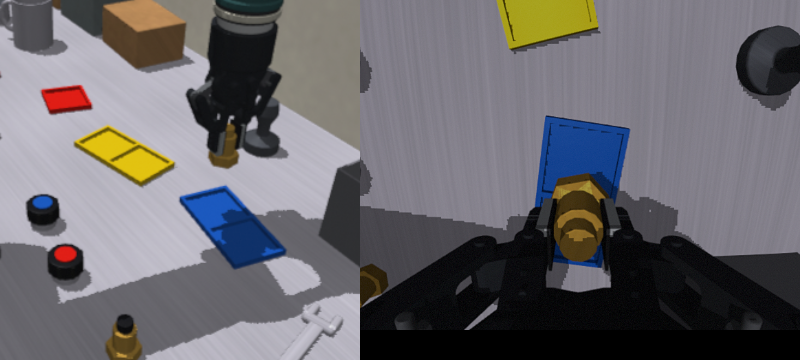

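The valve hangs upright over the blue tray. The tray's far corners are at about (270,169) and (391,188) in the full wrist picture.

```bash
python3 - <<'E'
from blue import *
m,c,a=comp('w3',*B,(320,240)); ct=np.vstack(cv2.findContours(m,0,1)[0]).reshape(-1,2).astype(float)
P=cast('w3',ct,.008)[:,:2]*1000
u=np.radians(81.4); e=np.array([np.cos(u),np.sin(u)]); f=np.array([e[1],-e[0]])
s=P@e; t=P@f; k=s>np.percentile(s,98)
top=s.max(); far=P[s>top-60]; tt=far@f
print('far end s',top,'sides t',tt.min(),tt.max(), 'centre', e*(top-73.5)+f*(tt.min()+tt.max())/2)
E
```

```text
far end s -32.73514813722215 sides t 635.7051297206336 712.0266610025889 centre [ 650.40329465 -205.80744871]
```

>>> play_rows(motion=[[0.001, 0.003, 0.05, 0, 15], [0, 0, 0.024, 0, 15], [0, 0, 0.007, 0, 15], [0, 0, 0.003, 0, 15], [0, 0, 0, 0, 15]])

```text
time: 5.28
tool_pos: [0.6566, -0.1733, 0.0232]
tcp_rot: [2.223, 2.217, 0.002]
wrist_force: [0.4, 0.0, -1.5]
width: 0.284
```

```bash
python3 - <<'E'
from h import *
s=read_state(); print(s['tool_pos'],s['width'],s['wrist_force'])
E
```

```text
[ 0.65663347 -0.17329626  0.02319514] 0.28423215100503657 [ 0.38789396  0.02188395 -1.52747945]
```

>>> play_rows(motion=[[0, 0, 0.0015, 0, 15], [0, 0, 0.001, 0, 15], [0, 0, 0, 0, 15]])

```text
time: 5.65
tool_pos: [0.6562, -0.1735, 0.02]
tcp_rot: [2.224, 2.217, 0.001]
wrist_force: [-0.4, -0.0, 1.0]
width: 0.287
```

>>> play_rows(motion=[[0, 0, 0, 0, 60], [0, 0, 0, 0, 60], [0, 0, 0, 0, 70], [0, 0, -0.05, 0, 70], [0, 0, -0.06, 0, 70]])

```text
time: 6.28
tool_pos: [0.654, -0.1727, 0.128]
tcp_rot: [-2.222, -2.215, 0.004]
wrist_force: [1.2, -0.3, 0.5]
width: 0.821
```

>>> play_rows(motion=[[-0.028, -0.048, -0.004, 0, 70], [-0.028, -0.048, -0.004, 0, 70], [-0.028, -0.048, -0.004, 0, 70], [-0.028, -0.048, -0.004, 0, 70], [-0.028, -0.048, -0.004, 0, 70]])

```text
time: 6.9
tool_pos: [0.4137, -0.3132, 0.1495]
tcp_rot: [2.224, 2.218, -0.0]
wrist_force: [-0.1, -1.3, 0.5]
width: 0.82
```

>>> play_rows(motion=[[0, 0, 0, 0, 70], [0, 0, 0, 0, 70]])

```text
time: 7.15
tool_pos: [0.4156, -0.3126, 0.1495]
tcp_rot: [2.225, 2.216, 0.001]
wrist_force: [-0.4, -0.1, -0.2]
width: 0.82
```

```bash
python3 - <<'E'
from h import *
from m0 import *
print(read_state()['tool_pos']); snap('wrist','w4'); snap('scene','a4')
m,c,a=comp('w4',*G,(322,215)); x,y,w,h=cv2.boundingRect(m); print(c,a,(x,y,w,h))
m2,c2,a2=comp('w4',*D,(c[0],c[1]+20)); print('dark',c2,a2)
print('foot',np.round(cast('w4',[(c[0],y),(x,215),(x+w,215)],.014)*1000,1),np.round(cast('w4',[c2],.05)*1000,1))
cv2.imwrite('pics/c4.png',np.hstack([cv2.imread('pics/w4.png')[100:400,150:500],cv2.resize(cv2.imread('pics/a4.png')[250:410,180:380],(375,300))]))
E
```

```text
[ 0.415586   -0.31260355  0.14945408]
[310.48174157 219.14044944] 1424 (286, 197, 50, 54)
dark [309.30733229 238.07176287] 641
foot [[ 412.2 -291.1   14. ]
 [ 394.4 -304.2   14. ]
 [ 430.5 -304.3   14. ]] [[ 411.9 -311.2   50. ]]
```

View pics/c4.png

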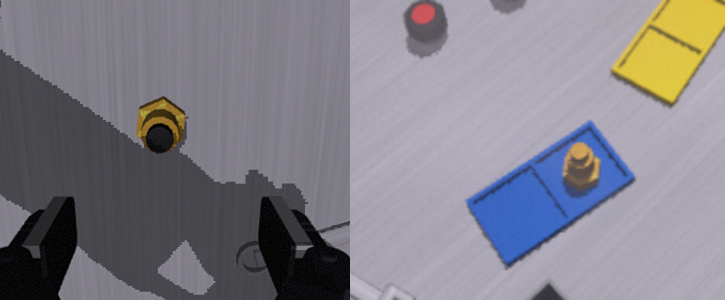

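Valve_plain stands upright in its bay. In the wrist view the black cap is at about (309,238).

>>> play_rows(motion=[[0, -0.003, 0.05, 0, 70], [0, 0, 0.05, 0, 70], [0, 0, 0.023, 0, 70], [0, 0, 0.01, 0, 70], [0, 0, 0, 0, 70]])

```text
time: 7.88
tool_pos: [0.4128, -0.3119, 0.0158]
tcp_rot: [-2.223, -2.219, 0.0]
wrist_force: [0.2, 0.2, 1.5]
width: 0.823
```

>>> play_rows(motion=[[0, 0, 0, 0, 15], [0, 0, 0, 0, 15], [0, 0, 0, 0, 15], [0, 0, 0, 0, 15], [0, 0, 0, 0, 15]])

```text
time: 8.5
tool_pos: [0.4131, -0.3132, 0.0175]
tcp_rot: [2.223, 2.216, 0.0]
wrist_force: [0.2, 0.8, 6.7]
width: 0.289
```

>>> play_rows(motion=[[0, 0, -0.03, 0, 15], [0, 0, -0.05, 0, 15], [0.01, 0.032, -0.01, 0, 15], [0.012, 0.04, 0, 0, 15], [0.012, 0.04, 0, 0, 15]])

```text
time: 9.12
tool_pos: [0.5252, -0.2787, 0.1066]
tcp_rot: [2.225, 2.217, 0.0]
wrist_force: [0.2, -0.6, -1.3]
width: 0.285
```

>>> play_rows(motion=[[0.012, 0.04, 0, 0, 15], [0.012, 0.04, 0, 0, 15], [0.012, 0.04, 0, 0, 15], [0, 0, 0, 0, 15], [0, 0, 0, 0, 15]])

```text
time: 9.75
tool_pos: [0.6434, -0.243, 0.1054]
tcp_rot: [-2.223, -2.217, 0.002]
wrist_force: [-0.1, 0.2, -0.8]
width: 0.289
```

>>> play_rows(motion=[[0, 0.002, 0.05, 0, 15], [0, 0, 0.023, 0, 15], [0, 0, 0.007, 0, 15], [0, 0, 0.003, 0, 15], [0, 0, 0.0015, 0, 15]])

```text
time: 10.38
tool_pos: [0.6475, -0.2438, 0.0232]
tcp_rot: [2.223, 2.216, 0.001]
wrist_force: [-0.5, -0.1, -0.3]
width: 0.283
```

>>> play_rows(motion=[[0, 0, 0, 0, 15], [0, 0, 0, 0, 15]])

```text
time: 10.62
tool_pos: [0.647, -0.2434, 0.0226]
tcp_rot: [2.224, 2.217, 0.001]
wrist_force: [0.2, 0.2, -1.2]
width: 0.288
```

>>> play_rows(motion=[[0, 0, 0.0015, 0, 15], [0, 0, 0.001, 0, 15], [0, 0, 0, 0, 15]])

```text
time: 11.0
tool_pos: [0.6469, -0.2433, 0.0206]
tcp_rot: [2.224, 2.218, 0.0]
wrist_force: [-1.5, 0.4, 5.9]
width: 0.284
```

>>> play_rows(motion=[[0, 0, 0, 0, 60], [0, 0, 0, 0, 60], [0, 0, 0, 0, 75], [0, 0, -0.05, 0, 75], [0, 0, -0.06, 0, 75]])

```text
time: 11.62
tool_pos: [0.6448, -0.2425, 0.1277]
tcp_rot: [-2.222, -2.215, 0.003]
wrist_force: [0.6, -0.0, -0.3]
width: 0.88
```

>>> play_rows(motion=[[0.013, -0.047, -0.004, 0, 75], [0.013, -0.047, -0.004, 0, 75], [0.013, -0.047, -0.004, 0, 75], [0.013, -0.047, -0.004, 0, 75], [0.013, -0.047, -0.004, 0, 75]])

```text
time: 12.25
tool_pos: [0.4101, -0.177, 0.1492]
tcp_rot: [2.225, 2.218, -0.0]
wrist_force: [0.4, 0.5, 0.6]
width: 0.881
```

>>> play_rows(motion=[[0, 0, 0, 0, 75], [0, 0, 0, 0, 75]])

```text
time: 12.5
tool_pos: [0.4123, -0.1778, 0.1497]
tcp_rot: [2.224, 2.217, 0.001]
wrist_force: [0.2, 0.9, -1.1]
width: 0.879
```

```bash
python3 - <<'E'
from h import *
from m0 import *
print(read_state()['tool_pos']); snap('wrist','w5'); snap('scene','a5')
for n,c,s in [('kred',R,(320,240)),('kblue',B,(330,60))]:
    m,c,a=comp('w5',*c,s); print(n,a,c,np.round(cast('w5',[c],.036)*1000,1))
cv2.imwrite('pics/c5.png',np.hstack([cv2.resize(cv2.imread('pics/w5.png'),(400,300)),cv2.resize(cv2.imread('pics/a5.png')[250:410,180:380],(375,300))]))
E
```

```text
[ 0.41231754 -0.17784585  0.14971965]
kred 1198 [316.88480801 233.08597663] [[ 413.5 -177.1   36. ]]
kblue 1551 [350.88716957  70.93617021] [[434.6 -74.3  36. ]]
```

View pics/c5.png

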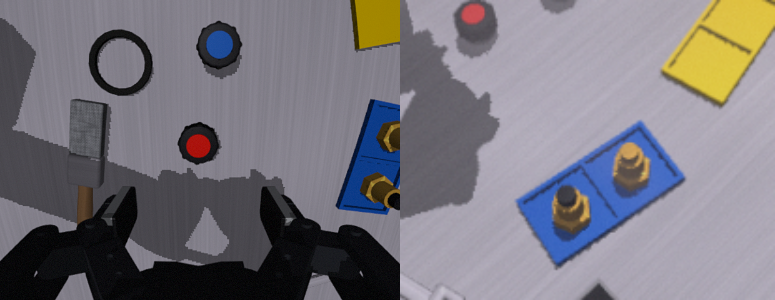

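Both valves stand upright in the blue tray's two bays. The wrist view shows the red disc at (317,233) and clear space around the knob.

>>> play_rows(motion=[[0, 0.001, 0.055, 0, 75], [0, 0, 0.05, 0, 75], [0, 0, 0.027, 0, 75], [0, 0, 0.01, 0, 75], [0, 0, 0, 0, 75]])

```text
time: 13.22
tool_pos: [0.4131, -0.1776, 0.0069]
tcp_rot: [-2.224, -2.218, 0.0]
wrist_force: [0.2, -0.0, -0.1]
width: 0.875
```

>>> play_rows(motion=[[0, 0, 0, 0, 32], [0, 0, 0, 0, 32], [0, 0, 0, 0, 32], [0, 0, 0, 0, 32], [0, 0, 0, 0, 32]])

```text
time: 13.85
tool_pos: [0.4142, -0.1783, 0.0088]
tcp_rot: [2.222, 2.216, 0.002]
wrist_force: [0.1, 1.9, 6.1]
width: 0.498
```

>>> play_rows(motion=[[0, 0, -0.03, 0, 32], [0, 0, -0.05, 0, 32], [0.024, 0.034, -0.01, 0, 32], [0.025, 0.035, 0, 0, 32], [0.025, 0.035, 0, 0, 32]])

```text
time: 14.48
tool_pos: [0.518, -0.1032, 0.0981]
tcp_rot: [2.224, 2.217, 0.001]
wrist_force: [-0.2, -0.1, -0.9]
width: 0.499
```

>>> play_rows(motion=[[0.025, 0.035, 0, 0, 32], [0.025, 0.035, 0, 0, 32], [0.025, 0.035, 0, 0, 32], [0, 0, 0, 0, 32], [0, 0, 0, 0, 32]])

```text
time: 15.1
tool_pos: [0.6212, -0.0292, 0.0968]
tcp_rot: [-2.224, -2.218, 0.002]
wrist_force: [-0.2, 0.1, -0.7]
width: 0.501
```

```bash
python3 - <<'E'
from blue import *
print(read_state()['tool_pos']); snap('wrist','w6')
m,c,a=comp('w6',*Y,(320,200)); ct=np.vstack(cv2.findContours(m,0,1)[0]).reshape(-1,2).astype(float)
P=cast('w6',ct,.008)[:,:2]*1000
u=np.radians(102.6); e=np.array([np.cos(u),np.sin(u)]); f=np.array([e[1],-e[0]])
s=P@e; top=s.max(); tt=P[s>top-60]@f
print(a,'width',np.ptp(tt),'centre', e*(top-73.5)+f*(tt.min()+tt.max())/2)
E
```

```text
[ 0.62121793 -0.02917012  0.096823  ]
28476 width 76.11170652309704 centre [616.55181878   8.33768264]
```

>>> play_rows(motion=[[0.001, 0.002, 0.05, 0, 32], [0, 0, 0.023, 0, 32], [0, 0, 0.007, 0, 32], [0, 0, 0.003, 0, 32], [0, 0, 0, 0, 32]])

```text
time: 15.78
tool_pos: [0.6249, -0.0285, 0.0154]
tcp_rot: [2.224, 2.217, 0.002]
wrist_force: [-0.1, -1.0, -1.4]
width: 0.503
```

>>> play_rows(motion=[[0, 0, 0.0015, 0, 32], [0, 0, 0, 0, 32]])

```text
time: 16.02
tool_pos: [0.6246, -0.0281, 0.0134]
tcp_rot: [2.224, 2.218, 0.001]
wrist_force: [-1.1, 0.3, -1.2]
width: 0.503
```

>>> play_rows(motion=[[0, 0, 0.001, 0, 32], [0, 0, 0.0007, 0, 32], [0, 0, 0, 0, 32]])

```text
time: 16.4
tool_pos: [0.6244, -0.0281, 0.0119]
tcp_rot: [2.225, 2.218, 0.0]
wrist_force: [-3.3, 0.1, 6.1]
width: 0.503
```

>>> play_rows(motion=[[0, 0, 0, 0, 62], [0, 0, 0, 0, 62], [0, 0, 0, 0, 75], [0, 0, -0.05, 0, 75], [0, 0, -0.06, 0, 75]])

```text
time: 17.02
tool_pos: [0.6223, -0.028, 0.1198]
tcp_rot: [-2.222, -2.215, 0.005]
wrist_force: [1.4, 0.8, -0.5]
width: 0.878
```

>>> play_rows(motion=[[-0.012, -0.048, -0.004, 0, 75], [-0.012, -0.048, -0.004, 0, 75], [-0.012, -0.048, -0.004, 0, 75], [-0.012, -0.046, -0.004, 0, 75], [0, 0, 0, 0, 75]])

```text
time: 17.65
tool_pos: [0.4308, -0.0758, 0.1364]
tcp_rot: [-2.226, -2.215, 0.002]
wrist_force: [0.5, -0.8, 0.7]
width: 0.88
```

>>> play_rows(motion=[[0, 0, 0, 0, 75]])

```text
time: 17.77
tool_pos: [0.4348, -0.0757, 0.1375]
tcp_rot: [2.224, 2.216, 0.002]
wrist_force: [-0.0, -0.3, 0.1]
width: 0.879
```

```bash
python3 - <<'E'
from h import *
from m0 import *
print(read_state()['tool_pos']); snap('wrist','w7'); snap('scene','a7')
m,c,a=comp('w7',*B,(320,240)); print(a,c,np.round(cast('w7',[c],.036)*1000,1))
m,c,a=comp('a7',*R,(354,285)); print('kred now',a,c,np.round(cast('a7',[c],.039)*1000,1))
cv2.imwrite('pics/c7.png',np.hstack([cv2.resize(cv2.imread('pics/w7.png'),(400,300)),cv2.resize(cv2.imread('pics/a7.png')[190:350,250:450],(375,300))]))
E
```

```text
[ 0.43479578 -0.07571831  0.13748828]
1303 [314.8457406  236.87029931] [[434.7 -74.1  36. ]]
kred now 135 [345.5037037  274.13333333] [[625.3 -30.2  39. ]]
```

View pics/c7.png

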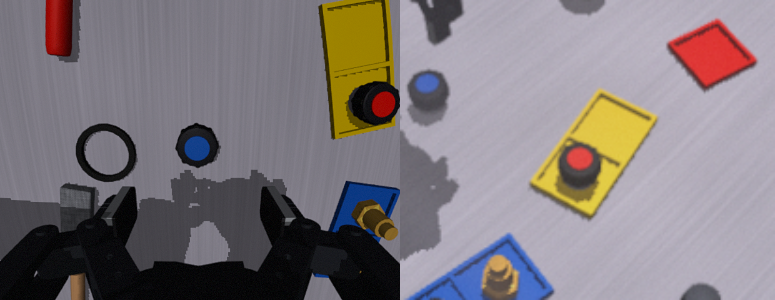

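The red knob stands upright in the near yellow bay. The blue disc is at (315,237) and the jaws have clear space.

>>> play_rows(motion=[[0.001, 0, 0.05, 0, 75], [0, 0, 0.045, 0, 75], [0, 0, 0.025, 0, 75], [0, 0, 0.01, 0, 75], [0, 0, 0, 0, 75]])

```text
time: 18.5
tool_pos: [0.4343, -0.0744, 0.0066]
tcp_rot: [-2.224, -2.218, 0.001]
wrist_force: [0.3, 0.1, 0.2]
width: 0.881
```

>>> play_rows(motion=[[0, 0, 0, 0, 32], [0, 0, 0, 0, 32], [0, 0, 0, 0, 32], [0, 0, 0, 0, 32], [0, 0, 0, 0, 32]])

```text
time: 19.12
tool_pos: [0.4355, -0.0749, 0.0085]
tcp_rot: [2.223, 2.216, 0.003]
wrist_force: [-0.9, 0.5, 5.7]
width: 0.501
```

>>> play_rows(motion=[[0, 0, -0.03, 0, 32], [0, 0, -0.05, 0, 32], [0.023, 0.034, -0.01, 0, 32], [0.023, 0.035, 0, 0, 32], [0.023, 0.035, 0, 0, 32]])

```text
time: 19.75
tool_pos: [0.5393, -0.0053, 0.0977]
tcp_rot: [2.224, 2.217, 0.001]
wrist_force: [-0.2, -0.1, -0.6]
width: 0.503
```

>>> play_rows(motion=[[0.023, 0.035, 0, 0, 32], [0.024, 0.035, 0, 0, 32], [0, 0, 0, 0, 32], [0, 0, 0, 0, 32]])

```text
time: 20.25
tool_pos: [0.6073, 0.0408, 0.0965]
tcp_rot: [-2.224, -2.218, 0.002]
wrist_force: [-0.2, -0.1, -0.1]
width: 0.503
```

>>> play_rows(motion=[[0.001, 0, 0.05, 0, 32], [0, 0, 0.023, 0, 32], [0, 0, 0.007, 0, 32], [0, 0, 0.003, 0, 32], [0, 0, 0.0015, 0, 32]])

```text
time: 20.88
tool_pos: [0.6093, 0.0417, 0.0138]
tcp_rot: [2.224, 2.217, 0.003]
wrist_force: [0.3, -0.2, 0.3]
width: 0.499
```

>>> play_rows(motion=[[0, 0, 0.0007, 0, 32], [0, 0, 0, 0, 32]])

```text
time: 21.12
tool_pos: [0.6089, 0.0419, 0.0125]
tcp_rot: [2.224, 2.218, 0.001]
wrist_force: [-0.3, 0.2, -0.4]
width: 0.504
```

>>> play_rows(motion=[[0, 0, 0.001, 0, 32], [0, 0, 0, 0, 32]])

```text
time: 21.38
tool_pos: [0.6088, 0.042, 0.0116]
tcp_rot: [2.224, 2.218, 0.001]
wrist_force: [-0.8, 0.1, 4.8]
width: 0.5
```

>>> play_rows(motion=[[0, 0, 0, 0, 62], [0, 0, 0, 0, 62], [0, 0, 0, 0, 80], [0, 0, -0.05, 0, 80], [0, 0, -0.06, 0, 80]])

```text
time: 22.0
tool_pos: [0.6064, 0.0418, 0.1197]
tcp_rot: [-2.222, -2.216, 0.006]
wrist_force: [1.5, -0.9, -0.8]
width: 0.937
```

>>> play_rows(motion=[[0.039, -0.032, -0.004, 0, 80], [0.039, -0.032, -0.004, 0, 80], [0.039, -0.032, -0.004, 0, 80], [0.039, -0.032, -0.004, 0, 80], [0.039, -0.032, -0.004, 0, 80]])

```text
time: 22.62
tool_pos: [0.4477, 0.2384, 0.1409]
tcp_rot: [2.225, 2.218, 0.001]
wrist_force: [0.4, 0.5, -1.2]
width: 0.937
```

>>> play_rows(motion=[[0.039, -0.032, 0, 0, 80], [0.039, -0.032, 0, 0, 80], [0, 0, 0, 0, 80], [0, 0, 0, 0, 80]])

```text
time: 23.12
tool_pos: [0.3852, 0.3154, 0.1407]
tcp_rot: [2.223, 2.219, -0.0]
wrist_force: [-0.3, -0.6, -0.5]
width: 0.939
```

```bash
python3 - <<'E'
from h import *
from m0 import *
print(read_state()['tool_pos']); snap('wrist','w8'); snap('side','s8')
m,c,a=comp('w8',*W,(320,240)); print(a,c,cv2.boundingRect(m),np.round(cast('w8',[c],.037)*1000,1))
cv2.imwrite('pics/c8.png',np.hstack([cv2.resize(cv2.imread('pics/w8.png'),(400,300)),cv2.resize(cv2.imread('pics/s8.png')[170:330,280:480],(375,300))]))
E
```

```text
[0.3851851  0.31544293 0.14071493]Traceback (most recent call last):
  File "<stdin>", line 4, in <module>
  File "m0.py", line 7, in comp
    k=min((i for i in range(1,n) if s[i,4]>=25),key=lambda i:np.hypot(*(c[i]-seed)))
ValueError: min() iterable argument is empty
```

```bash
python3 - <<'E'
from h import *
cv2.imwrite('pics/c8.png',np.hstack([cv2.imread('pics/w8.png')[100:400,120:520],cv2.resize(cv2.imread('pics/s8.png')[170:330,280:480],(375,300))]))
E
```

```text
(no output)
```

View pics/c8.png

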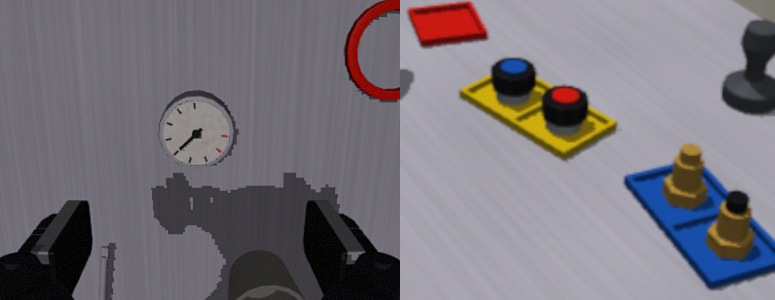

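All four parts are upright in their bays. In the wrist view the dial centre is at (317,231) in the full picture, and the cup and red ring are clear of the fingers.

```bash
python3 - <<'E'
from h import *
print(np.round(cast('w8',[(317,231),(281,231),(355,231)],.037)*1000,1))
E
```

```text
[[386.3 320.4  37. ]
 [363.  320.4  37. ]
 [410.9 320.3  37. ]]
```

>>> play_rows(motion=[[0.003, 0.001, 0.05, 0, 80], [0, 0, 0.045, 0, 80], [0, 0, 0.027, 0, 80], [0, 0, 0.01, 0, 80], [0, 0, 0, 0, 80]], squeeze=30)

```text
time: 23.85
tool_pos: [0.3865, 0.3179, 0.0085]
tcp_rot: [-2.226, -2.217, 0.001]
wrist_force: [-0.7, 0.7, -0.3]
width: 0.938
```

>>> play_rows(motion=[[0, 0, 0, 0, 60], [0, 0, 0, 0, 50], [0, 0, 0, 0, 40], [0, 0, 0, 0, 40], [0, 0, 0, 0, 40]])

```text
time: 24.48
tool_pos: [0.3872, 0.3194, 0.0104]
tcp_rot: [2.224, 2.218, 0.004]
wrist_force: [-0.3, -0.1, 6.8]
width: 0.575
```

>>> play_rows(motion=[[0, 0, -0.015, 0, 40], [0, 0, -0.03, 0, 40], [0, 0, -0.035, 0, 40], [-0.009, 0.018, -0.01, 0, 40], [-0.017, 0.034, 0, 0, 40]])

```text
time: 25.1
tool_pos: [0.4393, 0.2927, 0.1004]
tcp_rot: [2.222, 2.22, 0.005]
wrist_force: [-0.0, 0.9, -0.6]
width: 0.573
```

>>> play_rows(motion=[[-0.017, 0.034, 0, 0, 40], [-0.017, 0.034, 0, 0, 40], [-0.017, 0.034, 0, 0, 40], [-0.017, 0.034, 0, 0, 40], [-0.014, 0.028, 0, 0, 40]])

```text
time: 25.72
tool_pos: [0.6034, 0.208, 0.098]
tcp_rot: [2.226, 2.217, -0.001]
wrist_force: [-0.0, 0.4, -0.6]
width: 0.576
```

>>> play_rows(motion=[[-0.008, 0.017, 0, 0, 40], [0, 0, 0, 0, 40], [0, 0, 0, 0, 40]])

```text
time: 26.1
tool_pos: [0.6177, 0.202, 0.0982]
tcp_rot: [-2.224, -2.217, 0.002]
wrist_force: [0.4, -0.0, -1.2]
width: 0.571
```

```bash
python3 - <<'E'
from blue import *
print(read_state()['tool_pos']); snap('wrist','w9')
m,c,a=comp('w9',*R,(320,230)); ct=np.vstack(cv2.findContours(m,0,1)[0]).reshape(-1,2).astype(float)
P=cast('w9',ct,.008)[:,:2]*1000
u=np.radians(74.9); e=np.array([np.cos(u),np.sin(u)]); f=np.array([e[1],-e[0]])
s=P@e; top=s.max(); tt=P[s>top-40]@f
print(a,'width',np.ptp(tt),'centre', e*(top-38)+f*(tt.min()+tt.max())/2)
E
```

```text
[0.61765533 0.20204807 0.09824608]
11809 width 76.41779572482858 centre [622.45171829 207.82192166]
```

View pics/w9.png

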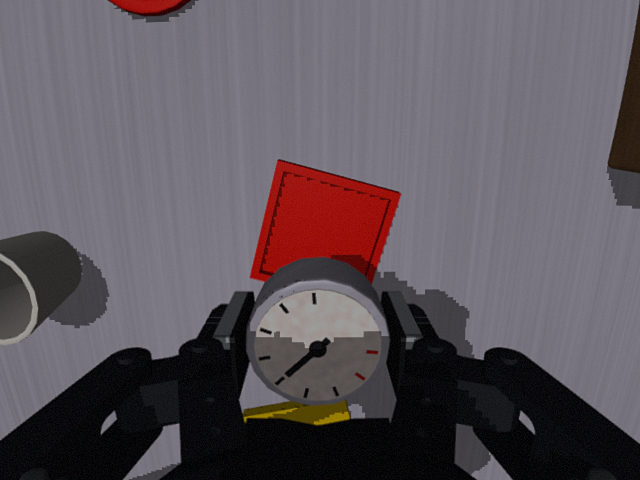

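The gauge is held level over the red tray, whose far corners are at (279,160) and (399,193). The cup at left is clear.

>>> play_rows(motion=[[0.003, 0.003, 0.04, 0, 40], [0, 0, 0.028, 0, 40], [0, 0, 0.01, 0, 40], [0, 0, 0.003, 0, 40], [0, 0, 0, 0, 40]])

```text
time: 26.78
tool_pos: [0.6225, 0.2054, 0.019]
tcp_rot: [2.224, 2.218, 0.002]
wrist_force: [0.6, 0.2, -0.4]
width: 0.574
```

>>> play_rows(motion=[[0, 0, 0.001, 0, 40], [0, 0, 0, 0, 40]])

```text
time: 27.02
tool_pos: [0.6224, 0.205, 0.0177]
tcp_rot: [2.224, 2.217, 0.002]
wrist_force: [0.2, 0.6, -0.7]
width: 0.577
```

>>> play_rows(motion=[[0, 0, 0.002, 0, 40], [0, 0, 0.001, 0, 40], [0, 0, 0, 0, 40]])

```text
time: 27.4
tool_pos: [0.6217, 0.2048, 0.0136]
tcp_rot: [-2.225, -2.218, 0.0]
wrist_force: [0.4, -0.7, -0.4]
width: 0.572
```

>>> play_rows(motion=[[0, 0, 0.0005, 0, 40], [0, 0, 0, 0, 40]])

```text
time: 27.65
tool_pos: [0.6218, 0.2049, 0.0135]
tcp_rot: [2.225, 2.218, -0.0]
wrist_force: [-0.1, -0.8, 0.5]
width: 0.574
```

>>> play_rows(motion=[[0, 0, 0.0005, 0, 40], [0, 0, 0.0005, 0, 40], [0, 0, 0, 0, 40]])

```text
time: 28.02
tool_pos: [0.6218, 0.2048, 0.0134]
tcp_rot: [-2.225, -2.218, 0.0]
wrist_force: [-4.0, -2.1, 7.5]
width: 0.573
```

The force is now 7.5 N with the underside at about 3 mm, so the gauge is on the bay floor. I release it slowly and go straight up.

>>> play_rows(motion=[[0, 0, 0, 0, 55], [0, 0, 0, 0, 65], [0, 0, 0, 0, 80], [0, 0, 0, 0, 80], [0, 0, -0.02, 0, 80]])

```text
time: 28.65
tool_pos: [0.6199, 0.2043, 0.0308]
tcp_rot: [-2.223, -2.216, 0.006]
wrist_force: [0.3, 0.8, -0.1]
width: 0.938
```

>>> play_rows(motion=[[0, 0, -0.05, 0, 80], [0, 0, -0.06, 0, 80], [0.05, 0, -0.02, 0, 80], [0.05, 0, 0, 0, 80], [0.04, 0, 0, 0, 80]])

```text
time: 29.28
tool_pos: [0.6229, 0.347, 0.1654]
tcp_rot: [2.224, 2.218, 0.006]
wrist_force: [-0.5, -0.2, -0.6]
width: 0.934
```

>>> play_rows(motion=[[0, 0, 0, 0, 80], [0, 0, 0, 0, 80]])

```text
time: 29.52
tool_pos: [0.6222, 0.3447, 0.1632]
tcp_rot: [2.224, 2.218, 0.0]
wrist_force: [-0.6, 0.1, 0.3]
width: 0.935
```

```bash
python3 - <<'E'
from h import *
from m0 import *
s=read_state(); print(s['tool_pos'],s['time']); snap('scene','a10'); snap('side','s10')
for f,s1,s2 in [('a10',(345,274),(0,0)),('s10',(0,0),(0,0))]: pass
print('cup before/after diff', [float(np.abs(np.load(f'pics/{a}.npz')['im'].astype(int)-np.load(f'pics/{b}.npz')['im'])[r].mean()) for a,b,r in [('scene0','a10',np.s_[150:190,333:366]),('side0','s10',np.s_[178:218,208:244])]])
cv2.imwrite('pics/c10.png',np.hstack([cv2.resize(cv2.imread('pics/a10.png')[120:400,230:500],(390,404)),cv2.resize(cv2.imread('pics/s10.png')[110:350,160:400],(404,404))]))
E
```

```text
[0.62224503 0.34466689 0.16317244] 29.525
cup before/after diff [8.643686868686869, 2.5555555555555554]
```

View pics/c10.png

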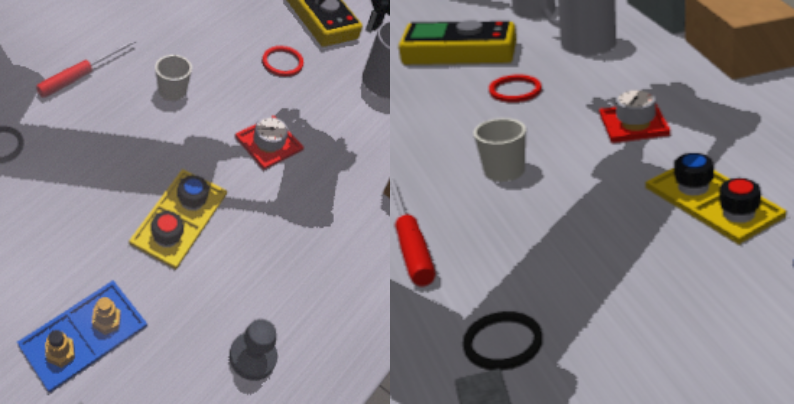

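All five parts stand upright in their bays. The cup is where it was, and the robot touches nothing.

```bash
python3 -c "
from workcell import finish_job; print(finish_job())"
```

```text
the job is handed in; nothing more can be done
None
```

I sorted all five parts one to a bay and handed the job in at about 29.5 s. I placed them in the order given: both valves in the blue tray, both knobs in the yellow tray, then the gauge in the red tray.

- **Placement:** the final scene and side pictures show every part I could see upright inside its bay. The blue tray was out of the side crop, so the last check of the valves from the side is from the picture before the gauge was placed.
- **Gauge:** I gripped it at 30 N. When I released it, its underside stood about 3 mm above the bench, which matches the bay floor. It was not dropped or tipped.
- **Forces:** every reading I took at the wrist stayed below 8 N.
- **Cup:** it looks unmoved. One check was less clear: the picture difference at the cup was small in the side view (2.6) but larger in the scene view (8.6). I put that down to shadow and did not measure the cup's position again.
- **Measuring disagreement:** the wrist and fixed cameras differed by 2–5 mm on the positions of the trays and the gauge. I used values in between, which the bay clearances covered.

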